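# Set out the eye-surgery practice mat

### The job

Lay out the blue mat for the next eye-surgery trainee: stand the white dropper bottle midway between the black eye stand and the orange cradle, and the copper cup directly behind that bottle (on the side away from the mat's white stripe) with about 3 cm clear between them. Put the model eye, pupil up, in the middle of the stand's top, and lay the handpiece level in both notches of the cradle, centred, its needle tip pointing away from the white stripe. Set each thing down without dropping it, and leave the amber bottle and the white dish where they are.

Things in the scene. Friction and masses are not known exactly. Their poses are not given: they have to be found in the camera images.
- mat: Flat blue mat fixed on the table, 220 x 290 mm, 4 mm thick. Origin: centre of its underside. A white stripe runs along its front edge; x points from the stripe to the opposite edge (behind = +x), y to the left seen from the stripe. Turned up to 0.2 rad; it lies left or right of the work area, and a steel tray of like size with the loose things on the other side.
- stand: Round black eye stand with a silver band, fixed on the mat 95 mm to one side (left or right) of the mat's centre, in line with the cradle. Flat top 60 mm in diameter (foot 68 mm), 30 mm tall. Origin: centre of its underside, on the mat's top. Axes parallel to the mat's.
- cradle: Orange cradle fixed on the mat 95 mm to the other side of the mat's centre. Base 100 (x) x 44 x 6 mm; two notched posts 12 mm thick stand 36 mm before and behind its centre (60 mm free between). Notches run along x: flat floors 30 mm above the origin, 22 mm wide there, flaring to 37 mm at the cheeks' tops, 47 mm up. Origin: centre of its underside, on the mat's top. Axes parallel to the mat's.
- eye: Model eye: a white ceramic button 40 mm in diameter and 36 mm tall with straight sides to 22 mm, a domed top and a blue iris with black pupil on the dome. Origin: centre of its flat underside; z up through the pupil. Loose, about 50 g; starts upright on the tray.
- dropper: White dropper bottle with a green cap, 32 mm in diameter, 65 mm tall. Origin: centre of its underside; z up. Loose, about 40 g; starts upright on the tray.
- cup: Round copper-coloured metal cup, 54 mm in outer diameter with upright sides, 42 mm tall, open at the top, walls 3 mm. Origin: centre of its underside; z up. Loose, about 70 g; starts upright on the tray.
- handpiece: Grey handpiece lying flat, 132 mm long. Barrel 16 x 16 mm, rounded edges, from x = -65 (black tail) to +35 mm, with a yellow collar; then a yellow nose and a thin 4 mm needle tip ending at x = +67 mm. Origin: on the barrel's underside, midway along the whole length; x points to the needle tip, z up. Centre of mass about 14 mm tailward of the origin. Loose, about 60 g.
- amber: Bystander: amber bottle with black cap and paper label, 40 mm in diameter, 75 mm tall, loose on the table between mat and tray. Origin: centre of its underside. Leave it alone.
- dish: Bystander: small white ceramic dish, 72 mm in diameter, 30 mm tall, loose on the table between mat and tray at the far end. Origin: centre of its underside. Leave it alone.
Not all that is in view belongs to the job. What is shaped like the eye but green is not meant.

How it is judged (in metres and radians):
At the end, for the whole second after the job is handed in: Eye upright on the stand within 10 mm of centre; bottle on the mat within 15 mm of midway; cup behind it, 15 to 45 mm clear, within 25 mm of the mat's middle line; handpiece in both notches within 15 mm lengthwise, 8 mm sideways, 0.15 rad, tip away from the stripe; all upright, released, at rest (horizontal distance between eye and stand below 0.01 m and z of eye in the frame of stand between 0.027 and 0.033 m and angle between each of eye, dropper, cup's own z axis and vertical below 0.1 rad and x of dropper in the frame of mat between -0.015 and 0.015 m and y of dropper in the frame of mat between -0.015 and 0.015 m and z of dropper in the frame of mat between 0.002 and 0.007 m and horizontal distance between cup and dropper between 0.058 and 0.088 m and y of cup in the frame of mat between -0.025 and 0.025 m and x of cup in the frame of mat above 0.035 m and z of cup in the frame of mat between 0.002 and 0.007 m and x of handpiece in the frame of cradle between -0.015 and 0.015 m and y of handpiece in the frame of cradle between -0.008 and 0.008 m and z of handpiece in the frame of cradle between 0.027 and 0.034 m and angle between the x axis of handpiece and the x axis of cradle, either way round below 0.15 rad and x of cup in the frame of handpiece above 0.01 m and angle between handpiece's own z axis and vertical below 0.3 rad and linear speed of each of eye, dropper, cup, handpiece below 0.02 m/s); the robot touches nothing.
It fails at once if the amber bottle is moved or knocked (distance of amber from where it was at the start of the episode above 0.012 m).
It fails at once if the white dish is moved or knocked (distance of dish from where it was at the start of the episode above 0.012 m).
It fails at once if one of the four loose things is dropped (falls free by more than about 25 mm) ((linear speed of eye above 0.7 m/s and contact force between eye and the fingers below 0.05 N) or (linear speed of dropper above 0.7 m/s and contact force between dropper and the fingers below 0.05 N) or (linear speed of cup above 0.7 m/s and contact force between cup and the fingers below 0.05 N) or (linear speed of handpiece above 0.7 m/s and contact force between handpiece and the fingers below 0.05 N)).
It also fails if it takes over 128 s, if anything falls off the work surface, if the arm or the gripper's body presses on something with over 40 N, if the wrist force passes 120 N, or if a joint passes its speed limit or range.

### The arm

A 7-joint arm with a two-finger parallel gripper is mounted at the origin on the work surface. World frame = base frame: x ahead of the robot, y to its left, z up, the work surface at z = 0. Lengths are in mm, angles in rad, forces in N, time in s.
With the tool pointing down it reaches from about 425 to 925 mm from the base axis. Payload 6.8 kg.
Tool frame: the origin (TCP) lies at the very end of the fingers, on their centre line; the grasp point (between the pads) lies 19 mm behind it (manip.grip_depth is the distance from the TCP to the grasp point, in mm); z points along the fingers, y is the line along which they close (so a half turn about z gives the same grasp; the last joint's range is limited). The gripper opens to 85 mm and grips with 20 to 120 N. Pads are 22 mm wide; open, the fingers measure 114 mm over their backs; the gripper's body (76 mm by 85 mm) begins 54 mm behind the grasp point. The pads swing forward as they close: fully open they stand 13 mm farther back than shut.
Start: joints at [1.14, 0.477, 0.022, 1.555, -0.011, 1.109, -0.083], TCP at [214.135, -640.151, 231.308] pointing down, gripper open.
Joint ranges: [-2.96, 2.96], [-0.34, 2.1], [-1.41, 1.46], [0.24, 2.44], [-1.37, 4.51], [0.17, 1.92], [-2.96, 2.96]. Speed limits (rad/s): [2.39, 2.39, 3.14, 3.14, 3.14, 3.14, 3.14].

### API

Orientations are given as a unit quaternion [x, y, z, w].
In Python, from station import telemetry, camera, hand_in, manip gives the robot as it stands.
- The arm moves only by the tool jog_arm, never from a script. Its argument "commands" is a list of rows, each an object with "claw": the opening, from 0 (shut) to 1 (fully open); "travel": the shift along the tool's x, y, z normalised to -1 to 1, where 1 is 100 cm, a list of three; "turn": the turn about the tool's z normalised to -1 to 1, where 1 is 30 degrees. In form: [{"claw": claw, "travel": [dx, dy, dz], "turn": turn}, ...]. A call has 1 to 12 rows; each row shifts and turns the commanded pose from where the row before left it, along the tool's axes as they then stand; what a row does not reach is not made up. A row lasts 1/12 s, in which the tool goes at most 41.7 mm and 7.16 degrees, less where a joint would pass 70% of its speed; a pose out of reach is approached as far as the arm can. A call with a number of a shift or a turn outside -1 to 1 is refused whole. A call with a gripper value outside its range is refused whole. The fingers move at their own pace and stop on an object; "squeeze" is the grip in N (left out, the last holds). Time passes only in rows, so rows that do not move let the fingers close. It gives the time, the measured TCP pose, the force, the opening and the grip force at its end, in the units of the state.
- telemetry.sense(): the state, without advancing time (a new reading comes with each control period).
- camera(name): name is "scene" or "top" or "wrist"; returns a dict with "frame" (480x640x3 uint8, red, green, blue), "camera_matrix" (3x3 intrinsics, pixels), "T" (4x4, takes a point from camera to world coordinates); the wrist camera has in their place "tool_from_camera" (4x4, takes a point from camera to tool coordinates, whose origin is the TCP and whose axes are the flange's). Camera axes: x right, y down, z forward; pixel columns grow to the right and rows downward; lengths in mm; the calibration is good to about 2 mm. The wrist camera is an equidistant fisheye: a pixel r from the principal point sees the ray r / f radians off the axis. A picture is of the moment at which its call begins: read the wrist's pose just before it. There is no depth.
- hand_in(): hands the job in; it is judged then, once.
The state is a dict: "time_s": time; "joint_positions": joint angles; "dq": joint speeds; "effort": joint torques, N m; "position": TCP position; "orientation": TCP orientation; "ft_force": force on the tool from outside, world axes, zero at the start; "moment": the same for the moment, N m; "grip_width": finger opening in mm; "gripper_force": force on a finger pad.
Only numpy, scipy, OpenCV 4.12 (cv2) and the standard library are available. Lean on these libraries where they do the work, as an engineer would, in place of code of your own. Each camera call takes 0.05 s, during which the arm holds its last target. There are 200 camera calls.

## Working session

There is one attempt and no reset: what is moved stays moved. The work goes in short steps, Python scripts to look and compute and a tool call to move; the robot and the scene stay as the last step left them, time stands still between calls to the robot, and variables do not carry over. Pictures are saved under pics/ and viewed, at most 14 in all, crops included, and the job is handed in when it is done.

Besides the shell and the picture viewer there is one more tool, called after "Request:" as a command line: name --argument value ..., lists and objects as JSON in quotes. jog_arm: Moves the arm, as the interface text tells. Scaled input: -1 to 1 covers 100 cm each way for a shift and 30 degrees each way for a turn. Its arguments: {"type":"object","properties":{"commands":{"type":"array"},"squeeze":{"type":"number"}},"required":["commands"]}

```bash
ls; mkdir -p pics; python3 - <<'E'
from station import telemetry,camera,manip
import cv2,numpy as np
s=telemetry.sense();print(s['time_s'],s['position'],s['orientation'],s['grip_width'])
for n in('top','scene'):
    c=camera(n);cv2.imwrite(f'pics/{n}0.png',c['frame'][:,:,::-1]);print(n,c['camera_matrix'],c['T'])
c=camera('wrist');print(c['camera_matrix'],c['tool_from_camera'],manip)
E
```

```text
pics
0.0 [ 213.90386389 -639.58519877  230.31593608] [ 9.86999392e-01  1.60721274e-01 -2.47891446e-04 -9.00534876e-04] 85.74128113829622
top [[458.52454029   0.         322.25731061]
 [  0.         458.52454029 241.83844217]
 [  0.           0.           1.        ]] [[ 1.63096807e-02 -9.93452320e-01  1.13077327e-01  4.56869710e+02]
 [-9.99862045e-01 -1.65605819e-02 -1.27981302e-03  5.15315325e+01]
 [ 3.14405956e-03 -1.13040854e-01 -9.93585366e-01  9.67446426e+02]
 [ 0.00000000e+00  0.00000000e+00  0.00000000e+00  1.00000000e+00]]
scene [[615.03436387   0.         315.61986155]
 [  0.         615.03436387 241.63207832]
 [  0.           0.           1.        ]] [[-2.83700224e-01  7.49393065e-01 -5.98267680e-01  1.25287981e+03]
 [ 9.58870039e-01  2.27609728e-01 -1.69593806e-01  2.34401885e+02]
 [ 9.07912164e-03 -6.21774754e-01 -7.83143489e-01  9.49821778e+02]
 [ 0.00000000e+00  0.00000000e+00  0.00000000e+00  1.00000000e+00]]
[[371.64829954   0.         323.33700137]
 [  0.         371.64829954 241.87527691]
 [  0.           0.           1.        ]] [[ 1.76522923e-04 -9.46048185e-01 -3.24025925e-01  8.44919293e+01]
 [ 9.99998784e-01 -3.35049682e-04  1.52301348e-03  1.40137548e+00]
 [-1.54940892e-03 -3.24025800e-01  9.46046976e-01 -1.42904827e+02]
 [ 0.00000000e+00  0.00000000e+00  0.00000000e+00  1.00000000e+00]] <Robot object at 0x7f9f54767b60>
```

View pics/top0.png

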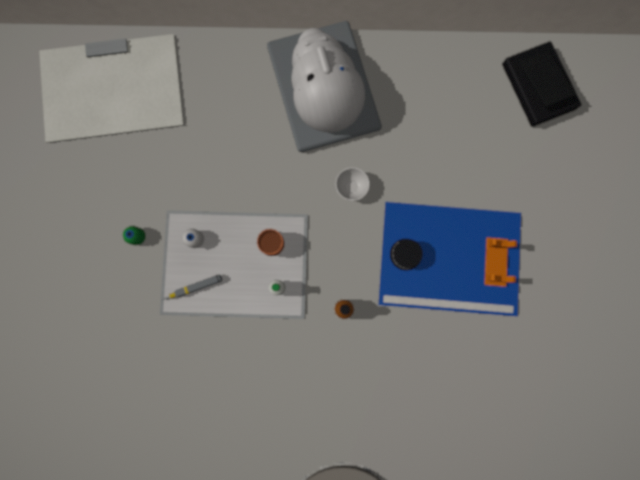

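View pics/scene0.png

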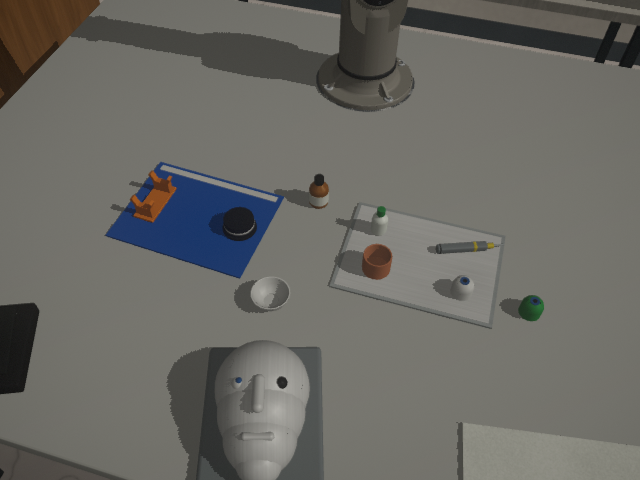

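Top view: the white eye is at (193,238), or scene (463,288). The green look-alike is at (133,235), or scene (531,307). The eye described is white with a blue iris and sits on the tray, so I take the white one. Cup (270,242), dropper (276,287), handpiece (195,288) with its tip to the left, stand (406,254), cradle (497,262), amber (344,309), dish (353,184).

```bash
cat > h.py <<'E'
import cv2,numpy as np
from station import telemetry,camera,manip
from scipy.spatial.transform import Rotation as R
class Cam:
    def __init__(s,name):
        s.st=telemetry.sense();c=camera(name);s.img=c['frame'];s.K=c['camera_matrix'];s.w=name=='wrist'
        if s.w:
            T=np.eye(4);T[:3,:3]=R.from_quat(s.st['orientation']).as_matrix();T[:3,3]=s.st['position'];s.T=T@c['tool_from_camera']
        else:s.T=c['T']
        s.hsv=cv2.cvtColor(s.img,cv2.COLOR_RGB2HSV)
    def ray(s,p):
        a=np.array([(p[0]-s.K[0,2])/s.K[0,0],(p[1]-s.K[1,2])/s.K[1,1]])
        if s.w:
            r=np.hypot(*a);d=np.r_[a/max(r,1e-9)*np.sin(r),np.cos(r)]
        else:d=np.r_[a,1]
        return s.T[:3,3],s.T[:3,:3]@(d/np.linalg.norm(d))
    def hit(s,p,z):
        o,d=s.ray(p);return (o+d*(z-o[2])/d[2])
    def blobs(s,lo,hi,box=None,amin=8):
        m=cv2.inRange(s.hsv,np.array(lo),np.array(hi))
        if box:
            k=np.zeros_like(m);k[box[1]:box[3],box[0]:box[2]]=255;m&=k
        cs=cv2.findContours(m,cv2.RETR_EXTERNAL,cv2.CHAIN_APPROX_NONE)[0]
        return sorted([c for c in cs if cv2.contourArea(c)>=amin],key=cv2.contourArea,reverse=True)
    def cen(s,c):
        m=cv2.moments(c);return np.array([m['m10'],m['m01']])/m['m00']
    def crop(s,x0,y0,x1,y1,k,f):cv2.imwrite(f,cv2.resize(s.img[y0:y1,x0:x1],None,fx=k,fy=k,interpolation=cv2.INTER_CUBIC)[:,:,::-1])
def tri(rs):
    A=0;b=0
    for o,d in rs:
        P=np.eye(3)-np.outer(d,d);A=A+P;b=b+P@o
    x=np.linalg.solve(A,b);return x,[np.linalg.norm((np.eye(3)-np.outer(d,d))@(x-o)) for o,d in rs]
E
python3 - <<'E'
from h import *
np.set_printoptions(precision=1,suppress=True)
t=Cam('top');s=Cam('scene')
# iris / cap / mat corners
def show(n,c,lo,hi,box,am=3):
    bs=c.blobs(lo,hi,box,am)[:3]
    print(n,[(c.cen(b),cv2.contourArea(b),cv2.boundingRect(b)) for b in bs]);return bs
B=show('eye iris t',t,(95,70,20),(130,255,255),(180,225,205,250),1);Bs=show('s',s,(95,70,20),(130,255,255),(448,270,478,300),1)
print(tri([t.ray(t.cen(B[0])),s.ray(s.cen(Bs[0]))]))
B=show('cap t',t,(50,120,30),(90,255,255),(265,275,290,300));Bs=show('s',s,(50,120,30),(90,255,255),(368,200,392,235))
print(tri([t.ray(t.cen(B[0])),s.ray(s.cen(Bs[0]))]))
B=show('cup t',t,(0,90,30),(20,255,255),(250,225,290,262));Bs=show('s',s,(0,90,30),(20,255,255),(355,238,400,285))
m=show('mat',t,(105,180,40),(125,255,255),(360,180,540,330),500)
q=cv2.minAreaRect(np.vstack([m[0]]));print(q,np.array([t.hit(p,4) for p in cv2.boxPoints(q)]))
st=show('cradle',t,(5,170,80),(22,255,255),(470,220,530,300),50)
q=cv2.minAreaRect(st[0]);print(q)
k=show('stand',t,(0,0,0),(180,255,60),(380,230,430,275),50)
print('stand top',t.hit(t.cen(k[0]),34),cv2.minEnclosingCircle(k[0]))
y=show('yellow',t,(18,110,60),(35,255,255),(160,265,230,310))
t.crop(120,205,320,325,4,'pics/c1.png')
E
```

```text
eye iris t [(array([190. , 236.6]), 26.0, (187, 234, 7, 6))]
s [(array([464.4, 280.4]), 44.0, (460, 277, 10, 8))]
(array([568.2, 319. ,  43.4]), [np.float64(0.13847379001141805), np.float64(0.138473790011343)])
cap t [(array([275.5, 287. ]), 18.0, (273, 285, 6, 5))]
s [(array([381.5, 210.6]), 36.0, (378, 207, 7, 10))]
(array([468.8, 141.3,  66.3]), [np.float64(0.9677248988581659), np.float64(0.9677248988582469)])
cup t [(array([270.4, 242. ]), 497.0, (258, 229, 26, 26))]
s [(array([376.6, 261. ]), 819.0, (362, 244, 30, 36))]
mat [(array([442.2, 252.3]), 10217.0, (380, 204, 140, 111))]
((451.1578674316406, 258.5533447265625), (138.0604248046875, 100.37330627441406), 4.635463714599609) [[ 440.2  -68.6    4. ]
 [ 652.4  -85.4    4. ]
 [ 633.2 -378.9    4. ]
 [ 421.8 -355.     4. ]]
cradle [(array([497.2, 261.6]), 926.0, (486, 239, 30, 46))]
((500.2667236328125, 261.66473388671875), (28.502655029296875, 45.12444305419922), 1.6365771293640137)
stand [(array([406.5, 253.9]), 728.0, (391, 239, 32, 31))]
stand top [ 541.1 -122.1   34. ] ((406.39654541015625, 253.5), 16.040796279907227)
yellow [(array([172.1, 295.1]), 14.0, (170, 293, 5, 5)), (array([185.8, 290.2]), 12.0, (184, 287, 5, 7))]
```

View pics/c1.png

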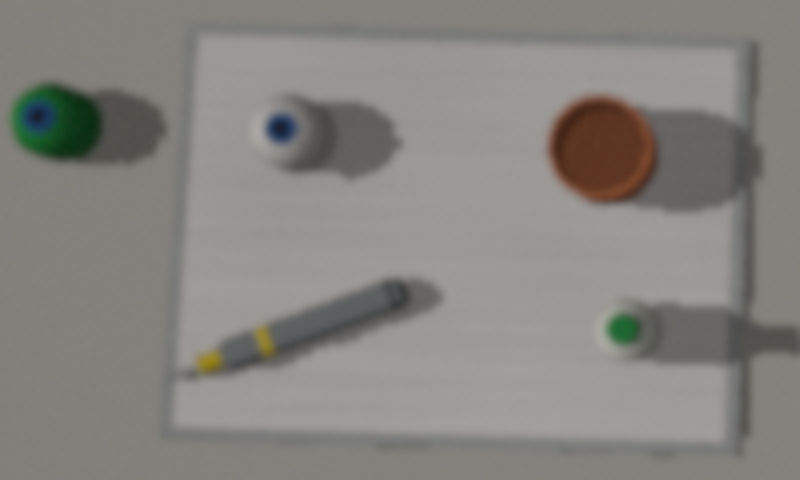

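The crop confirms it: white eye with blue iris on the tray at crop (281,128). The green one is off the tray at (55,120) and is left alone. Next I move over the mat.

Request:
jog_arm --commands '[{"claw": 1, "travel": [0, 0, 0], "turn": 0.206}, {"claw": 1, "travel": [0, 0, 0], "turn": 0.206}, {"claw": 1, "travel": [0, 0, 0], "turn": 0.206}, {"claw": 1, "travel": [0.024, -0.031, -0.006], "turn": 0}, {"claw": 1, "travel": [0.024, -0.031, -0.006], "turn": 0}, {"claw": 1, "travel": [0.024, -0.031, -0.006], "turn": 0}, {"claw": 1, "travel": [0.024, -0.031, -0.006], "turn": 0}, {"claw": 1, "travel": [0.024, -0.031, -0.006], "turn": 0}, {"claw": 1, "travel": [0.024, -0.031, -0.006], "turn": 0}, {"claw": 1, "travel": [0.024, -0.031, -0.006], "turn": 0}, {"claw": 1, "travel": [0.024, -0.031, -0.006], "turn": 0}, {"claw": 1, "travel": [0.024, -0.031, -0.006], "turn": 0}]'

```text
time_s: 1.25
position: [431.1, -359.6, 285.7]
orientation: [1.0, -0.0, 0.0, 0.0]
ft_force: [0.8, -1.1, -1.1]
grip_width: 85.6
gripper_force: 0.0
```

Request:
jog_arm --commands '[{"claw": 1, "travel": [0.024, -0.031, -0.006], "turn": 0}, {"claw": 1, "travel": [0.024, -0.031, -0.006], "turn": 0}, {"claw": 1, "travel": [0.024, -0.031, -0.006], "turn": 0}, {"claw": 1, "travel": [0, -0.031, -0.006], "turn": 0}, {"claw": 1, "travel": [0, 0, 0], "turn": 0}, {"claw": 1, "travel": [0, 0, 0], "turn": 0}]'

```text
time_s: 1.75
position: [503.2, -235.3, 309.7]
orientation: [1.0, 0.002, 0.0, -0.0]
ft_force: [-0.4, -0.6, -1.1]
grip_width: 85.5
gripper_force: 0.0
```

```bash
python3 - <<'E'
from h import *
np.set_printoptions(precision=3,suppress=True)
w=Cam('wrist');print(w.st['position'],R.from_quat(w.st['orientation']).as_matrix()[:,0],w.st['joint_positions'])
cv2.imwrite('pics/w1.png',w.img[:,:,::-1])
E
```

```text
[ 503.183 -235.276  309.735] [1.    0.004 0.001] [ 0.436  0.219 -0.132  1.74   0.031  1.183 -1.271]
```

View pics/w1.png

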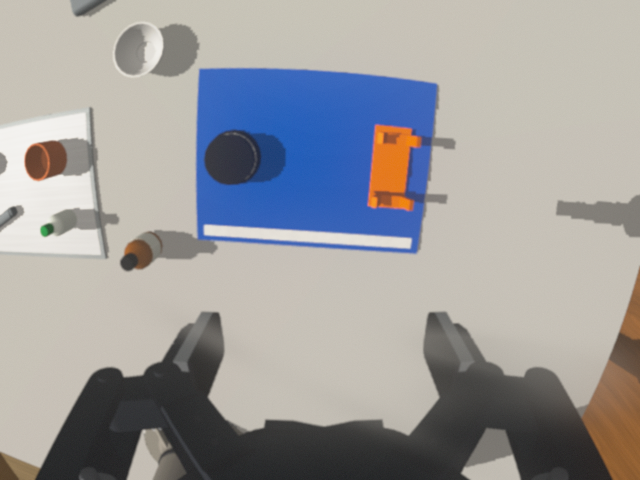

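The wrist view shows the whole mat: corners at about (200,70), (437,85), (417,252) and (198,238). The stand is at (232,157), the cradle at (392,167), and amber at (140,250).

```bash
cat > mat.py <<'E'
from h import *
np.set_printoptions(precision=3,suppress=True)
def mat(w,box):
    b=w.blobs((100,150,40),(130,255,255),box,200)
    P=np.array([w.hit(p[0],4)[:2] for c in b[:3] for p in c],np.float32)
    q=cv2.minAreaRect(P);return q
E
python3 - <<'E'
from mat import *
w=Cam('wrist')
q=mat(w,(180,55,460,262));print('mat',q)
k=w.blobs((0,0,0),(180,255,70),(195,120,270,195),200)[0]
P=np.array([w.hit(p[0],34)[:2] for p in k],np.float32);print('stand',cv2.minEnclosingCircle(P),w.cen(k))
k=w.blobs((5,170,80),(22,255,255),(360,115,430,220),200)[0]
P=np.array([w.hit(p[0],10)[:2] for p in k],np.float32);print('cradle@10',cv2.minAreaRect(P),P.min(0),P.max(0))
t=Cam('top');q=mat(t,(360,180,540,330));print('mat top',q)
k=t.blobs((0,0,0),(180,255,60),(380,230,430,275),50)[0]
P=np.array([t.hit(p[0],34)[:2] for p in k],np.float32);print('stand',cv2.minEnclosingCircle(P))
# tray things from top
for n,box,lo,hi,z in(('cup',(250,225,290,262),(0,90,30),(20,255,255),47),):
    k=t.blobs(lo,hi,box)[0];P=np.array([t.hit(p[0],z)[:2] for p in k],np.float32);print(n,cv2.minEnclosingCircle(P))
print('cap',t.hit((275.5,287),69),'tip,nose,collar',t.hit((165,298),12),t.hit((172.1,295.1),12),t.hit((185.8,290.2),18),'tail',t.hit((220,278),18))
E
```

```text
mat ((538.748291015625, -222.1982879638672), (287.0937194824219, 216.98165893554688), 86.28518676757812)
stand ((546.835205078125, -132.22735595703125), 32.631587982177734) [229.08  158.124]
cradle@10 ((531.564453125, -322.3465881347656), (54.02809143066406, 98.72395324707031), 85.97085571289062) [ 483.82  -351.723] [ 581.866 -292.571]
mat top ((536.9588623046875, -220.30160522460938), (286.8392639160156, 215.01043701171875), 86.12486267089844)
stand ((541.56884765625, -122.11094665527344), 32.91699981689453)
cup ((559.3285522460938, 155.29269409179688), 27.16341209411621)
cap [468.997 140.075  69.   ] tip,nose,collar [443.419 373.271  12.   ] [449.606 358.936  12.   ] [460.117 329.385  18.   ] tail [486.295 260.119  18.   ]
```

Request:
jog_arm --commands '[{"claw": 1, "travel": [-0.006, -0.037, 0], "turn": 0}, {"claw": 1, "travel": [-0.006, -0.037, 0], "turn": 0}, {"claw": 1, "travel": [-0.006, -0.037, 0], "turn": 0}, {"claw": 1, "travel": [-0.006, -0.037, 0], "turn": 0}, {"claw": 1, "travel": [-0.006, -0.037, 0], "turn": 0}, {"claw": 1, "travel": [-0.006, -0.037, 0], "turn": 0}, {"claw": 1, "travel": [-0.006, -0.037, 0], "turn": 0}, {"claw": 1, "travel": [-0.006, -0.037, 0], "turn": 0}, {"claw": 1, "travel": [-0.006, -0.037, 0], "turn": 0}, {"claw": 1, "travel": [-0.006, -0.037, 0], "turn": 0}, {"claw": 1, "travel": [0, -0.037, 0], "turn": 0}, {"claw": 1, "travel": [0, -0.037, 0], "turn": 0}]'

```text
time_s: 2.9
position: [443.1, 206.7, 309.3]
orientation: [1.0, -0.002, 0.0, 0.0]
ft_force: [0.6, 0.3, -0.9]
grip_width: 85.2
gripper_force: 0.0
```

Request:
jog_arm --commands '[{"claw": 1, "travel": [0, 0, 0], "turn": 0}, {"claw": 1, "travel": [0, 0, 0], "turn": 0}, {"claw": 1, "travel": [0, 0, 0], "turn": 0}]'

```text
time_s: 3.15
position: [443.4, 204.9, 308.8]
orientation: [1.0, -0.002, -0.0, 0.0]
ft_force: [0.2, -1.1, 0.1]
grip_width: 85.8
gripper_force: 0.0
```

```bash
python3 - <<'E'
from h import *
np.set_printoptions(precision=3,suppress=True)
w=Cam('wrist');print(w.st['position'],R.from_quat(w.st['orientation']).as_matrix()[:,0],w.st['joint_positions'])
cv2.imwrite('pics/w2.png',w.img[:,:,::-1])
E
```

```text
[443.422 204.863 308.832] [ 1.    -0.003 -0.001] [-0.092  0.133 -0.511  1.861  0.071  1.167 -2.202]
```

View pics/w2.png

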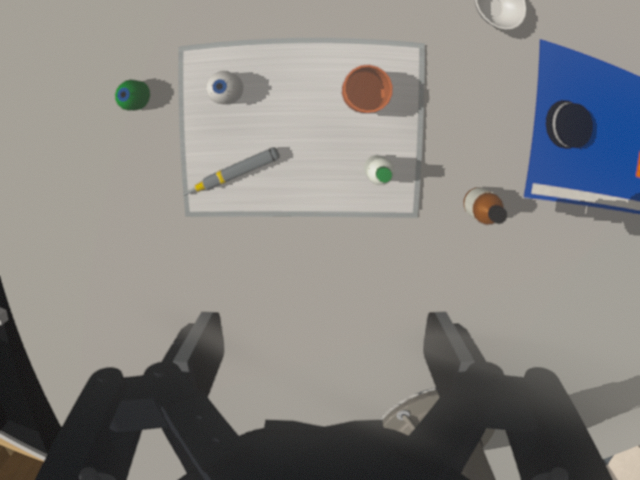

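The tray is clear in this view: eye iris (220,87), cup (367,88), dropper cap (384,174), handpiece from tail (275,154) to tip (190,192). I triangulate these against the top view.

```bash
python3 - <<'E'
from h import *
np.set_printoptions(precision=1,suppress=True)
w=Cam('wrist');t=Cam('top')
G=((50,120,30),(90,255,255));I=((95,70,20),(130,255,255));C=((0,90,30),(20,255,255));Y=((18,110,60),(35,255,255))
for n,m,bt,bw in(('cap',G,(265,275,290,300),(370,160,395,190)),('iris',I,(180,225,205,250),(205,72,240,102)),('cup',C,(250,225,290,262),(335,60,400,118)),('collar',Y,(180,283,192,296),(213,165,232,185)),('nose',Y,(166,289,177,300),(190,178,212,195))):
    a=t.blobs(*m,bt,1)[0];b=w.blobs(*m,bw,1)[0]
    x,e=tri([t.ray(t.cen(a)),w.ray(w.cen(b))]);print(n,x,e[0],w.cen(b))
    if n=='cup':
        for z in(44,48):
            P=np.array([w.hit(p[0],z)[:2] for p in b],np.float32);print('cup w',z,cv2.minEnclosingCircle(P))
for c,k in((t,((304.5,315.5),(305,214.5),(163,314.5))),(w,((419,213),(424,45),(187,215)))):
    print([c.hit(p,5)[:2] for p in k])
print([tri([t.ray(a),w.ray(b)])[0] for a,b in(((305,316),(418.5,214)),((306.5,214.5),(424.5,44)),((163.5,314.5),(187,215)))])
# handpiece body mask in wrist: dark-ish on bright tray
m=cv2.inRange(w.hsv,(0,0,0),(180,255,125))
b=[c for c in w.blobs((0,0,0),(180,255,135),(195,140,285,195),50)]
for c in b[:3]:print(cv2.boundingRect(c),cv2.minAreaRect(np.array([w.hit(p[0],14)[:2] for p in c],np.float32)))
print('tail',w.hit((277,153),14),'tip',w.hit((189.5,192.5),12))
E
```

```text
cap [470.  139.9  65. ] 1.1567967690903982 [383.2 174.3]
iris [571.  322.6  26.2] 1.3663993106828207 [218.9  86.1]
cup [561.4 155.5  41.3] 1.1644922659228787 [366.5  88.9]
cup w 44 ((561.95361328125, 155.450439453125), 27.87225341796875)
cup w 48 ((561.6249389648438, 155.91847229003906), 27.59882354736328)Traceback (most recent call last):
  File "<stdin>", line 6, in <module>
IndexError: list index out of range
```

Request:
jog_arm --commands '[{"claw": 1, "travel": [0.007, 0.016, 0.035], "turn": 0}, {"claw": 1, "travel": [0.007, 0.016, 0.035], "turn": 0}, {"claw": 1, "travel": [0.007, 0.016, 0.035], "turn": 0}, {"claw": 1, "travel": [0.0056, 0.017, 0.035], "turn": 0}, {"claw": 1, "travel": [0, 0, 0.03], "turn": 0}, {"claw": 1, "travel": [0, 0, 0.03], "turn": 0}, {"claw": 1, "travel": [0, 0, 0], "turn": 0}, {"claw": 1, "travel": [0, 0, 0], "turn": 0}]'

```text
time_s: 3.97
position: [468.6, 140.4, 108.7]
orientation: [1.0, -0.001, -0.002, 0.001]
ft_force: [0.4, 0.8, 0.8]
grip_width: 85.5
gripper_force: 0.0
```

```bash
python3 - <<'E'
from h import *
np.set_printoptions(precision=1,suppress=True)
w=Cam('wrist');print(w.st['position'])
Y=((18,110,60),(35,255,255))
b=w.blobs((50,120,30),(90,255,255),None,20)
for c in b[:3]:print('green',w.cen(c),cv2.contourArea(c),[w.hit(w.cen(c),z) for z in (58,66)])
b=w.blobs(*Y,None,5)
for c in b[:4]:print('yel',w.cen(c),cv2.contourArea(c),w.hit(w.cen(c),12))
cv2.imwrite('pics/w3.png',w.img[:,:,::-1])
E
```

```text
[468.6 140.4 108.7]
green [321.9 275.9] 490.0 [array([466.6, 139.8,  58. ]), array([470.3, 139.8,  66. ])]
yel [ 82.2 255.2] 80.5 [460.4 333.4  12. ]
yel [ 61.3 266.6] 73.5 [449.8 360.5  12. ]
```

View pics/w3.png

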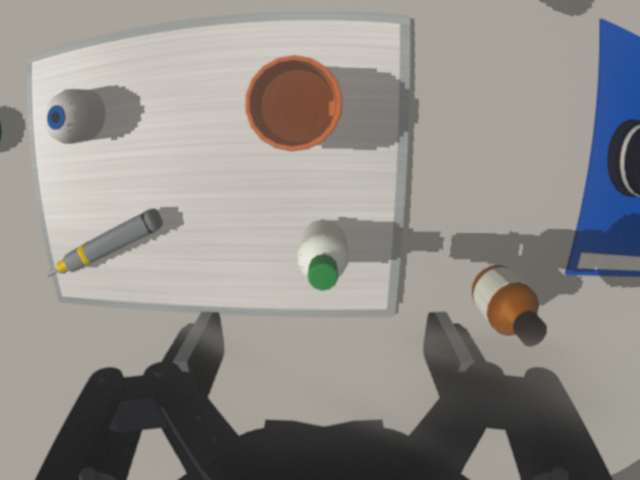

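The dropper sits centred between the fingers: cap (322,276), collar (82,255), nose (61,267), tail (152,222). I go down and grip it.

Request:
jog_arm --commands '[{"claw": 1, "travel": [0.001, 0, 0.03], "turn": 0}, {"claw": 1, "travel": [0, 0, 0.03], "turn": 0}, {"claw": 1, "travel": [0, 0, 0.03], "turn": 0}, {"claw": 1, "travel": [0, 0, 0], "turn": 0}, {"claw": 0, "travel": [0, 0, 0], "turn": 0}, {"claw": 0, "travel": [0, 0, 0], "turn": 0}, {"claw": 0, "travel": [0, 0, 0], "turn": 0}, {"claw": 0, "travel": [0, 0, 0], "turn": 0}, {"claw": 0, "travel": [0, 0, 0], "turn": 0}, {"claw": 0, "travel": [0, 0, 0], "turn": 0}, {"claw": 0, "travel": [0, 0, 0], "turn": 0}, {"claw": 0, "travel": [0, 0, 0], "turn": 0}]' --squeeze 30

```text
time_s: 5.02
position: [471.7, 142.0, 21.1]
orientation: [1.0, -0.001, 0.002, -0.0]
ft_force: [-2.1, -1.0, 11.0]
grip_width: 30.8
gripper_force: 28.8
```

Request:
jog_arm --commands '[{"claw": 0, "travel": [0, 0, 0], "turn": 0}, {"claw": 0, "travel": [0, 0, 0], "turn": 0}, {"claw": 0, "travel": [0, 0, 0], "turn": 0}, {"claw": 0, "travel": [0, 0, 0], "turn": 0}]'

```text
time_s: 5.35
position: [471.7, 142.0, 21.2]
orientation: [1.0, -0.001, 0.002, -0.0]
ft_force: [-1.1, -1.3, 11.2]
grip_width: 30.8
gripper_force: 28.9
```

Request:
jog_arm --commands '[{"claw": 0, "travel": [0, 0, -0.015], "turn": 0}, {"claw": 0, "travel": [0, 0, -0.035], "turn": 0}, {"claw": 0, "travel": [0, 0, -0.04], "turn": 0}, {"claw": 0, "travel": [0, 0, -0.04], "turn": 0}, {"claw": 0, "travel": [0.005, 0.02, -0.02], "turn": 0}, {"claw": 0, "travel": [0.007, 0.035, 0], "turn": 0}, {"claw": 0, "travel": [0.007, 0.039, 0], "turn": 0}, {"claw": 0, "travel": [0.007, 0.039, 0], "turn": 0}, {"claw": 0, "travel": [0.007, 0.039, 0], "turn": 0}, {"claw": 0, "travel": [0.007, 0.039, 0], "turn": 0}, {"claw": 0, "travel": [0.007, 0.039, 0], "turn": 0}, {"claw": 0, "travel": [0.007, 0.039, 0], "turn": 0}]'

```text
time_s: 6.35
position: [524.1, -149.4, 170.3]
orientation: [1.0, -0.0, 0.001, 0.0]
ft_force: [0.9, 0.4, -0.2]
grip_width: 30.9
gripper_force: 30.1
```

Request:
jog_arm --commands '[{"claw": 0, "travel": [0.007, 0.035, 0], "turn": 0}, {"claw": 0, "travel": [0.006, 0.025, 0.0], "turn": 0}, {"claw": 0, "travel": [0, 0.012, 0.0], "turn": 0}, {"claw": 0, "travel": [0, 0, 0.02], "turn": 0}, {"claw": 0, "travel": [0, 0, 0.03], "turn": 0}, {"claw": 0, "travel": [0, 0, 0.03], "turn": 0}, {"claw": 0, "travel": [0, 0, 0.02], "turn": 0}, {"claw": 0, "travel": [0, 0, 0], "turn": 0}, {"claw": 0, "travel": [0, 0, 0], "turn": 0}, {"claw": 0, "travel": [0, 0, 0], "turn": 0}]'

```text
time_s: 7.18
position: [538.2, -219.2, 70.9]
orientation: [1.0, -0.0, 0.001, 0.0]
ft_force: [0.3, -0.2, -0.0]
grip_width: 30.7
gripper_force: 30.1
```

```bash
cat > chk.py <<'E'
from mat import *
import sys
w=Cam('wrist');print(w.st['position'],w.st['ft_force'])
cv2.imwrite(f'pics/{sys.argv[1]}.png',w.img[:,:,::-1])
E
python3 chk.py w4
```

```text
[ 538.151 -219.162   70.934] [ 0.347 -0.223 -0.022]
```

View pics/w4.png

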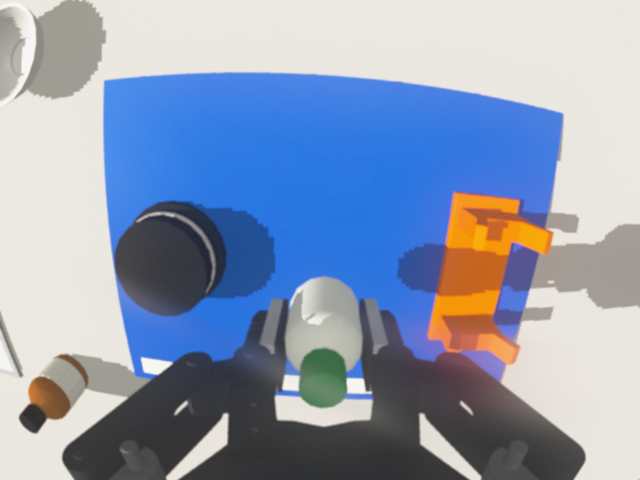

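The bottle is held upright over the mat's middle, with the stand at (170,258) and the cradle at (485,280). Nothing is in the way, so I lower it gently.

Request:
jog_arm --commands '[{"claw": 0, "travel": [0, 0.002, 0.02], "turn": 0}, {"claw": 0, "travel": [0, 0, 0.016], "turn": 0}, {"claw": 0, "travel": [0, 0, 0.008], "turn": 0}, {"claw": 0, "travel": [0, 0, 0.002], "turn": 0}, {"claw": 0, "travel": [0, 0, 0.001], "turn": 0}, {"claw": 0, "travel": [0, 0, 0], "turn": 0}]'

```text
time_s: 7.73
position: [537.8, -221.5, 23.3]
orientation: [1.0, -0.0, 0.001, 0.0]
ft_force: [0.3, -0.6, -0.4]
grip_width: 30.9
gripper_force: 30.1
```

Request:
jog_arm --commands '[{"claw": 0, "travel": [0, 0, 0.001], "turn": 0}, {"claw": 0, "travel": [0, 0, 0.001], "turn": 0}, {"claw": 0, "travel": [0, 0, 0], "turn": 0}, {"claw": 0, "travel": [0, 0, 0], "turn": 0}]'

```text
time_s: 8.07
position: [537.8, -221.6, 21.2]
orientation: [1.0, -0.0, 0.001, 0.0]
ft_force: [-0.6, -0.3, 5.9]
grip_width: 30.8
gripper_force: 30.6
```

Contact. I release to a partial opening and rise.

Request:
jog_arm --commands '[{"claw": 0.45, "travel": [0, 0, 0], "turn": 0}, {"claw": 0.6, "travel": [0, 0, 0], "turn": 0}, {"claw": 0.6, "travel": [0, 0, 0], "turn": 0}, {"claw": 0.6, "travel": [0, 0, 0], "turn": 0}, {"claw": 0.6, "travel": [0, 0, -0.02], "turn": 0}, {"claw": 0.6, "travel": [0, 0, -0.04], "turn": 0}, {"claw": 0.6, "travel": [0, 0, -0.04], "turn": 0}, {"claw": 0.6, "travel": [0, 0, -0.04], "turn": 0}, {"claw": 0.6, "travel": [0, 0, -0.02], "turn": 0}, {"claw": 1, "travel": [0, 0, 0], "turn": 0}]'

```text
time_s: 8.9
position: [540.2, -222.3, 185.9]
orientation: [1.0, -0.001, 0.004, 0.002]
ft_force: [0.6, -0.4, -0.3]
grip_width: 62.2
gripper_force: 0.0
```

```bash
python3 - <<'E'
from mat import *
w=Cam('wrist');t=Cam('top');s=Cam('scene');print(w.st['position'],mat(w,(0,0,640,300)))
G=((50,120,30),(90,255,255))
for c,n,b in((w,'w',None),(t,'t',(430,240,480,290)),(s,'s',(170,150,260,240))):
    for k in c.blobs(*G,b,3)[:2]:print(n,c.cen(k),c.hit(c.cen(k),68))
M=np.array([538,-221.5]);a=np.radians(-3.8);print(M+73*np.array([np.cos(a),np.sin(a)]))
cv2.imwrite('pics/w5.png',w.img[:,:,::-1])
E
```

```text
[ 540.209 -222.321  185.915] ((546.083740234375, -222.66744995117188), (288.079345703125, 203.0026092529297), 86.3905258178711)
w [322.16  240.354] [ 538.166 -223.254   68.   ]
t [460.06  256.809] [ 534.095 -221.385   68.   ]
s [192.136 194.417] [ 536.596 -219.628   68.   ]
[ 610.84  -226.338]
```

View pics/w5.png

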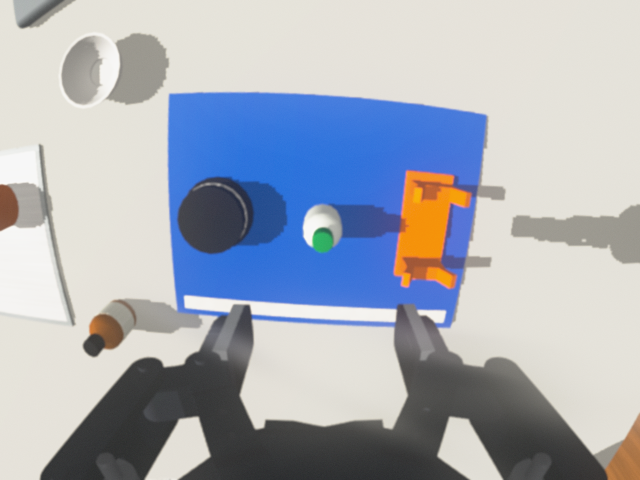

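The dropper stands midway: cap (322,240), in line with the stand and cradle. Next is the cup.

Request:
jog_arm --commands '[{"claw": 1, "travel": [0.0035, -0.037, 0], "turn": 0}, {"claw": 1, "travel": [0.002, -0.038, 0], "turn": 0}, {"claw": 1, "travel": [0.002, -0.038, 0], "turn": 0}, {"claw": 1, "travel": [0.002, -0.038, 0], "turn": 0}, {"claw": 1, "travel": [0.002, -0.038, 0], "turn": 0}, {"claw": 1, "travel": [0.002, -0.038, 0], "turn": 0}, {"claw": 1, "travel": [0.002, -0.038, 0], "turn": 0}, {"claw": 1, "travel": [0.002, -0.038, 0], "turn": 0}, {"claw": 1, "travel": [0.002, -0.038, 0], "turn": 0}, {"claw": 1, "travel": [0.004, -0.036, 0], "turn": 0}, {"claw": 1, "travel": [0, 0, 0.035], "turn": 0}, {"claw": 1, "travel": [0, 0, 0.035], "turn": 0}]'

```text
time_s: 10.05
position: [561.1, 159.7, 109.6]
orientation: [1.0, 0.002, 0.001, -0.001]
ft_force: [0.4, -1.1, -0.7]
grip_width: 85.5
gripper_force: 0.0
```

Request:
jog_arm --commands '[{"claw": 1, "travel": [0, 0, 0.015], "turn": 0}, {"claw": 1, "travel": [0, 0, 0], "turn": 0}, {"claw": 1, "travel": [0, 0, 0], "turn": 0}, {"claw": 1, "travel": [0, 0, 0], "turn": 0}]'

```text
time_s: 10.38
position: [561.2, 155.7, 95.6]
orientation: [1.0, -0.0, 0.0, -0.0]
ft_force: [0.3, 0.1, 0.0]
grip_width: 85.0
gripper_force: 0.0
```

```bash
python3 - <<'E'
from mat import *
w=Cam('wrist');print(w.st['position'])
for k in w.blobs((0,90,30),(20,255,255),None,500)[:2]:
    P=np.array([w.hit(p[0],46)[:2] for p in k],np.float32);print(w.cen(k),cv2.minEnclosingCircle(P),cv2.boundingRect(k))
E
```

```text
[561.175 155.713  95.618]
[321.653 261.394] ((567.8037109375, 155.15908813476562), 30.961185455322266) (276, 209, 93, 103)
```

Request:
jog_arm --commands '[{"claw": 1, "travel": [0, 0, 0.03], "turn": 0}, {"claw": 1, "travel": [0, 0, 0.03], "turn": 0}, {"claw": 1, "travel": [0, 0, 0.022], "turn": 0}, {"claw": 1, "travel": [0, 0, 0], "turn": 0}, {"claw": 0, "travel": [0, 0, 0], "turn": 0}, {"claw": 0, "travel": [0, 0, 0], "turn": 0}, {"claw": 0, "travel": [0, 0, 0], "turn": 0}, {"claw": 0, "travel": [0, 0, 0], "turn": 0}, {"claw": 0, "travel": [0, 0, 0], "turn": 0}, {"claw": 0, "travel": [0, 0, 0], "turn": 0}, {"claw": 0, "travel": [0, 0, 0], "turn": 0}, {"claw": 0, "travel": [0, 0, 0], "turn": 0}]'

```text
time_s: 11.43
position: [562.6, 156.2, 15.8]
orientation: [1.0, -0.001, 0.002, -0.001]
ft_force: [-1.4, -1.1, 7.9]
grip_width: 52.6
gripper_force: 31.5
```

Request:
jog_arm --commands '[{"claw": 0, "travel": [0, 0, -0.015], "turn": 0}, {"claw": 0, "travel": [0, 0, -0.035], "turn": 0}, {"claw": 0, "travel": [0, 0, -0.04], "turn": 0}, {"claw": 0, "travel": [0, 0, -0.04], "turn": 0}, {"claw": 0, "travel": [0, 0.02, -0.02], "turn": 0}, {"claw": 0, "travel": [0.005, 0.035, 0], "turn": 0}, {"claw": 0, "travel": [0.005, 0.038, 0], "turn": 0}, {"claw": 0, "travel": [0.005, 0.038, 0], "turn": 0}, {"claw": 0, "travel": [0.005, 0.038, 0], "turn": 0}, {"claw": 0, "travel": [0.005, 0.038, 0], "turn": 0}, {"claw": 0, "travel": [0.005, 0.038, 0], "turn": 0}, {"claw": 0, "travel": [0.005, 0.038, 0], "turn": 0}]'

```text
time_s: 12.43
position: [595.9, -129.4, 164.9]
orientation: [1.0, -0.0, 0.001, 0.0]
ft_force: [1.3, 0.9, -1.1]
grip_width: 52.6
gripper_force: 32.0
```

Request:
jog_arm --commands '[{"claw": 0, "travel": [0.005, 0.038, 0], "turn": 0}, {"claw": 0, "travel": [0.005, 0.035, 0], "turn": 0}, {"claw": 0, "travel": [0.005, 0.025, 0], "turn": 0}, {"claw": 0, "travel": [0, 0, 0.03], "turn": 0}, {"claw": 0, "travel": [0, 0, 0.03], "turn": 0}, {"claw": 0, "travel": [0, 0, 0.03], "turn": 0}, {"claw": 0, "travel": [0, 0, 0.03], "turn": 0}, {"claw": 0, "travel": [0, 0, 0.015], "turn": 0}, {"claw": 0, "travel": [0, 0, 0], "turn": 0}, {"claw": 0, "travel": [0, 0, 0], "turn": 0}, {"claw": 0, "travel": [0, 0, 0], "turn": 0}]'

```text
time_s: 13.35
position: [612.2, -225.8, 30.6]
orientation: [1.0, -0.0, 0.002, 0.0]
ft_force: [-0.4, -0.9, -0.4]
grip_width: 52.6
gripper_force: 32.0
```

Request:
jog_arm --commands '[{"claw": 0, "travel": [0, 0, 0.009], "turn": 0}, {"claw": 0, "travel": [0, 0, 0.003], "turn": 0}, {"claw": 0, "travel": [0, 0, 0.002], "turn": 0}, {"claw": 0, "travel": [0, 0, 0.001], "turn": 0}, {"claw": 0, "travel": [0, 0, 0], "turn": 0}, {"claw": 0, "travel": [0, 0, 0], "turn": 0}]'

```text
time_s: 13.85
position: [610.9, -225.7, 15.8]
orientation: [1.0, -0.001, 0.0, 0.0]
ft_force: [-7.0, 1.0, 15.2]
grip_width: 52.7
gripper_force: 33.4
```

Request:
jog_arm --commands '[{"claw": 0, "travel": [0, 0, -0.001], "turn": 0}, {"claw": 0.7, "travel": [0, 0, 0], "turn": 0}, {"claw": 0.8, "travel": [0, 0, 0], "turn": 0}, {"claw": 0.8, "travel": [0, 0, 0], "turn": 0}, {"claw": 0.8, "travel": [0, 0, 0], "turn": 0}, {"claw": 0.8, "travel": [0, 0, -0.02], "turn": 0}, {"claw": 0.8, "travel": [0, 0, -0.04], "turn": 0}, {"claw": 0.8, "travel": [0, 0, -0.04], "turn": 0}, {"claw": 0.8, "travel": [0, 0, -0.04], "turn": 0}, {"claw": 0.8, "travel": [0, 0, -0.03], "turn": 0}, {"claw": 1, "travel": [0, 0, 0], "turn": 0}, {"claw": 1, "travel": [0, 0, 0], "turn": 0}]'

```text
time_s: 14.85
position: [611.9, -225.8, 186.6]
orientation: [1.0, -0.0, 0.002, 0.001]
ft_force: [0.1, 0.7, -0.5]
grip_width: 85.3
gripper_force: 0.0
```

```bash
python3 - <<'E'
from mat import *
w=Cam('wrist');t=Cam('top');print(w.st['position'],w.st['joint_positions'])
C=((0,90,30),(14,255,255));G=((50,120,30),(90,255,255))
for c,b in((w,None),(t,(420,200,490,250))):
  for k in c.blobs(*C,b,100)[:2]:
    P=np.array([c.hit(p[0],46)[:2] for p in k],np.float32);print(c.cen(k),cv2.minEnclosingCircle(P))
  for k in c.blobs(*G,(430,240,480,290) if c is t else None,3)[:1]:print(c.hit(c.cen(k),68))
t.crop(360,180,540,330,4,'pics/t2.png')
E
```

```text
[ 611.874 -225.832  186.568] [ 0.485  0.499 -0.315  1.643  0.175  1.023 -1.457]
[415.008 293.251] ((543.181640625, -304.87530517578125), 55.484214782714844)
[322.88  224.324] ((614.9114990234375, -227.13075256347656), 29.370445251464844)
[ 538.257 -222.754   68.   ]
[455.708 222.375] ((607.594970703125, -220.18960571289062), 31.246126174926758)
[ 535.29  -221.803   68.   ]
```

View pics/t2.png

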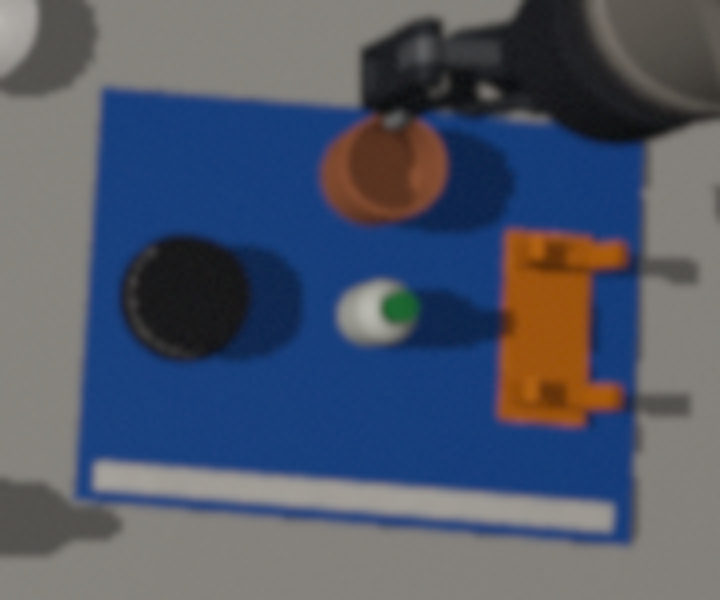

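The cup stands behind the dropper, upright with a gap (crop: cup (385,168), dropper (378,313)). Now the eye.

Request:
jog_arm --commands '[{"claw": 1, "travel": [-0.003, -0.039, 0], "turn": 0}, {"claw": 1, "travel": [-0.003, -0.039, 0], "turn": 0}, {"claw": 1, "travel": [-0.003, -0.039, 0], "turn": 0}, {"claw": 1, "travel": [-0.003, -0.039, 0], "turn": 0}, {"claw": 1, "travel": [-0.003, -0.039, 0], "turn": 0}, {"claw": 1, "travel": [-0.003, -0.039, 0], "turn": 0}, {"claw": 1, "travel": [-0.003, -0.039, 0], "turn": 0}, {"claw": 1, "travel": [-0.003, -0.039, 0], "turn": 0}, {"claw": 1, "travel": [-0.003, -0.039, 0], "turn": 0}, {"claw": 1, "travel": [-0.003, -0.039, 0], "turn": 0}, {"claw": 1, "travel": [-0.003, -0.039, 0], "turn": 0}, {"claw": 1, "travel": [-0.003, -0.039, 0], "turn": 0}]'

```text
time_s: 15.95
position: [573.5, 243.8, 182.1]
orientation: [1.0, -0.0, -0.002, 0.001]
ft_force: [0.3, -0.1, 0.6]
grip_width: 85.4
gripper_force: 0.0
```

Request:
jog_arm --commands '[{"claw": 1, "travel": [-0.003, -0.039, 0], "turn": 0}, {"claw": 1, "travel": [-0.003, -0.039, 0.01], "turn": 0}, {"claw": 1, "travel": [0, 0, 0.03], "turn": 0}, {"claw": 1, "travel": [0, 0, 0.03], "turn": 0}, {"claw": 1, "travel": [0, 0, 0], "turn": 0}, {"claw": 1, "travel": [0, 0, 0], "turn": 0}, {"claw": 1, "travel": [0, 0, 0], "turn": 0}]'

```text
time_s: 16.53
position: [569.3, 320.1, 114.5]
orientation: [1.0, -0.001, -0.0, 0.0]
ft_force: [-0.2, -0.3, 1.5]
grip_width: 85.5
gripper_force: 0.0
```

```bash
python3 - <<'E'
from mat import *
w=Cam('wrist');t=Cam('top');print(w.st['position'],w.st['joint_positions'])
for c,b in((w,(250,180,400,380)),(t,(180,225,205,250))):
  for k in c.blobs((95,70,20),(130,255,255),b,5)[:2]:
    print(c.cen(k),cv2.contourArea(k),c.hit(c.cen(k),39))
cv2.imwrite('pics/w6.png',w.img[:,:,::-1])
E
```

```text
[569.337 320.114 114.527] [-0.312  0.598 -0.416  1.685  0.29   0.921 -2.413]
[324.529 256.779] 438.0 [569.57  317.982  39.   ]
[190.  235.5] 40.0 [571.046 320.221  39.   ]
```

View pics/w6.png

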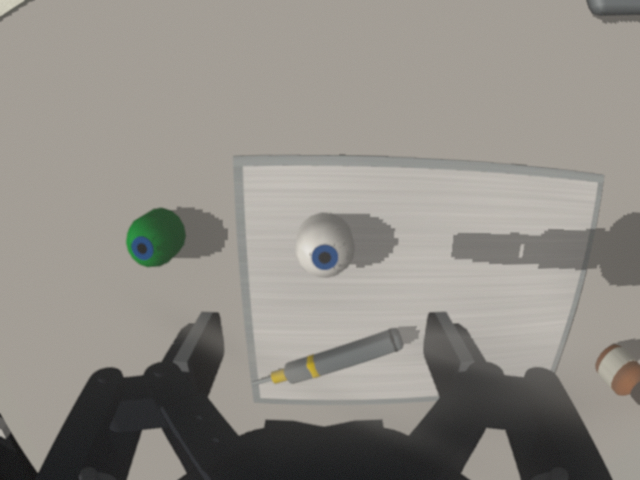

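The eye is at (325,257), centred between the fingers, with the green one well clear at (155,237). The handpiece is level and I can measure it from this view later. I grip the eye.

Request:
jog_arm --commands '[{"claw": 1, "travel": [0.001, 0.001, 0.035], "turn": 0}, {"claw": 1, "travel": [0, 0, 0.035], "turn": 0}, {"claw": 1, "travel": [0, 0, 0.026], "turn": 0}, {"claw": 1, "travel": [0, 0, 0.01], "turn": 0}, {"claw": 1, "travel": [0, 0, 0], "turn": 0}, {"claw": 0, "travel": [0, 0, 0], "turn": 0}, {"claw": 0, "travel": [0, 0, 0], "turn": 0}, {"claw": 0, "travel": [0, 0, 0], "turn": 0}, {"claw": 0, "travel": [0, 0, 0], "turn": 0}, {"claw": 0, "travel": [0, 0, 0], "turn": 0}, {"claw": 0, "travel": [0, 0, 0], "turn": 0}, {"claw": 0, "travel": [0, 0, 0], "turn": 0}]'

```text
time_s: 17.63
position: [571.2, 320.3, 10.5]
orientation: [1.0, -0.001, 0.001, -0.001]
ft_force: [-1.0, -1.9, 6.3]
grip_width: 38.4
gripper_force: 29.7
```

Request:
jog_arm --commands '[{"claw": 0, "travel": [0, 0, 0], "turn": 0}, {"claw": 0, "travel": [0, 0, 0], "turn": 0}, {"claw": 0, "travel": [0, 0, 0], "turn": 0}]'

```text
time_s: 17.88
position: [571.1, 320.3, 10.4]
orientation: [1.0, -0.0, 0.001, -0.001]
ft_force: [-0.1, -0.6, 6.4]
grip_width: 38.5
gripper_force: 29.7
```

Request:
jog_arm --commands '[{"claw": 0, "travel": [0, 0, -0.015], "turn": 0}, {"claw": 0, "travel": [0, 0, -0.035], "turn": 0}, {"claw": 0, "travel": [0, 0, -0.04], "turn": 0}, {"claw": 0, "travel": [0, 0, -0.04], "turn": 0}, {"claw": 0, "travel": [0, 0.016, -0.02], "turn": 0}, {"claw": 0, "travel": [-0.002, 0.035, 0], "turn": 0}, {"claw": 0, "travel": [-0.002, 0.037, 0], "turn": 0}, {"claw": 0, "travel": [-0.002, 0.038, 0], "turn": 0}, {"claw": 0, "travel": [-0.002, 0.038, 0], "turn": 0}, {"claw": 0, "travel": [-0.002, 0.038, 0], "turn": 0}, {"claw": 0, "travel": [-0.002, 0.038, 0], "turn": 0}, {"claw": 0, "travel": [-0.002, 0.038, 0], "turn": 0}]'

```text
time_s: 18.88
position: [555.5, 39.9, 159.9]
orientation: [1.0, -0.0, 0.001, 0.0]
ft_force: [0.7, -0.9, -0.0]
grip_width: 38.8
gripper_force: 30.6
```

Request:
jog_arm --commands '[{"claw": 0, "travel": [-0.002, 0.038, 0], "turn": 0}, {"claw": 0, "travel": [-0.002, 0.038, 0], "turn": 0}, {"claw": 0, "travel": [-0.002, 0.036, 0], "turn": 0}, {"claw": 0, "travel": [-0.002, 0.034, 0], "turn": 0}, {"claw": 0, "travel": [-0.003, 0.02, 0.02], "turn": 0}, {"claw": 0, "travel": [0, 0, 0.02], "turn": 0}, {"claw": 0, "travel": [0, 0, 0], "turn": 0}, {"claw": 0, "travel": [0, 0, 0], "turn": 0}, {"claw": 0, "travel": [0, 0, 0], "turn": 0}]'

```text
time_s: 19.63
position: [545.5, -123.1, 119.9]
orientation: [1.0, 0.001, 0.001, -0.0]
ft_force: [0.2, -0.3, -0.9]
grip_width: 38.5
gripper_force: 30.6
```

```bash
python3 - <<'E'
from mat import *
w=Cam('wrist');print(w.st['position'],mat(w,None)[:3])
z=w.st['position'][2]
for k in w.blobs((95,70,20),(130,255,255),(270,240,380,470),5)[:3]:print('blue',w.cen(k),cv2.contourArea(k),w.hit(w.cen(k),z+28))
cv2.imwrite('pics/w7.png',w.img[:,:,::-1])
E
```

```text
[ 545.547 -123.103  119.855] ((549.261962890625, -222.43905639648438), (288.3896484375, 196.52401733398438), 86.1661605834961)
blue [323.589 360.018] 1090.0 [ 543.515 -124.426  147.855]
blue [279.046 273.561] 1036.5 [ 579.703 -109.262  147.855]
blue [370.505 277.126] 904.5 [ 578.391 -140.364  147.855]
```

View pics/w7.png

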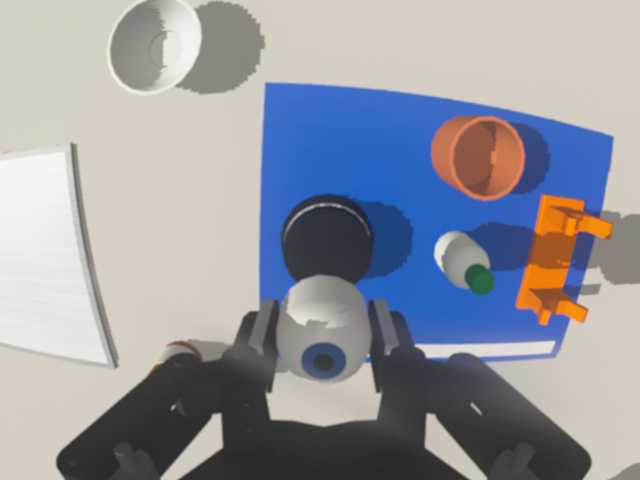

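The eye is held upright, iris at (324,360), just short of the stand at (327,240). Dropper and cup are fine. I align and lower it.

Request:
jog_arm --commands '[{"claw": 0, "travel": [0, 0.0035, 0.02], "turn": 0}, {"claw": 0, "travel": [0, 0, 0.03], "turn": 0}, {"claw": 0, "travel": [0, 0, 0.018], "turn": 0}, {"claw": 0, "travel": [0, 0, 0.006], "turn": 0}, {"claw": 0, "travel": [0, 0, 0.002], "turn": 0}, {"claw": 0, "travel": [0, 0, 0], "turn": 0}, {"claw": 0, "travel": [0, 0, 0], "turn": 0}]'

```text
time_s: 20.27
position: [546.0, -127.7, 43.8]
orientation: [1.0, -0.0, 0.001, 0.0]
ft_force: [-0.1, -0.0, -1.3]
grip_width: 38.6
gripper_force: 30.6
```

Request:
jog_arm --commands '[{"claw": 0, "travel": [-0.001, -0.001, 0.001], "turn": 0}, {"claw": 0, "travel": [0, 0, 0.001], "turn": 0}, {"claw": 0, "travel": [0, 0, 0.001], "turn": 0}, {"claw": 0, "travel": [0, 0, 0], "turn": 0}, {"claw": 0, "travel": [0, 0, 0], "turn": 0}]'

```text
time_s: 20.68
position: [544.1, -126.9, 40.4]
orientation: [1.0, -0.0, 0.001, 0.0]
ft_force: [-1.9, 0.6, 6.3]
grip_width: 38.0
gripper_force: 31.3
```

Contact. I release and rise.

Request:
jog_arm --commands '[{"claw": 0.55, "travel": [0, 0, 0], "turn": 0}, {"claw": 0.7, "travel": [0, 0, 0], "turn": 0}, {"claw": 0.7, "travel": [0, 0, 0], "turn": 0}, {"claw": 0.7, "travel": [0, 0, 0], "turn": 0}, {"claw": 0.7, "travel": [0, 0, -0.02], "turn": 0}, {"claw": 0.7, "travel": [0, 0, -0.04], "turn": 0}, {"claw": 0.7, "travel": [0, 0, -0.04], "turn": 0}, {"claw": 0.7, "travel": [0, 0, -0.04], "turn": 0}, {"claw": 1, "travel": [0, 0, 0], "turn": 0}, {"claw": 1, "travel": [0, 0, 0], "turn": 0}]'

```text
time_s: 21.52
position: [545.4, -127.2, 181.9]
orientation: [1.0, -0.001, 0.003, 0.001]
ft_force: [-1.1, -0.7, 0.6]
grip_width: 81.6
gripper_force: 0.0
```

```bash
python3 - <<'E'
from mat import *
w=Cam('wrist');print(w.st['position'])
for k in w.blobs((95,70,20),(130,255,255),(280,210,370,330),20)[:4]:print('blue',w.cen(k),cv2.contourArea(k),w.hit(w.cen(k),69))
w.crop(220,130,540,370,2,'pics/w8.png')
E
```

```text
[ 545.413 -127.201  181.929]
blue [327.195 272.194] 5370.0 [ 519.464 -131.635   69.   ]
blue [323.305 321.488] 351.0 [ 476.513 -128.678   69.   ]
blue [322.993 243.007] 334.0 [ 542.578 -128.513   69.   ]
```

View pics/w8.png

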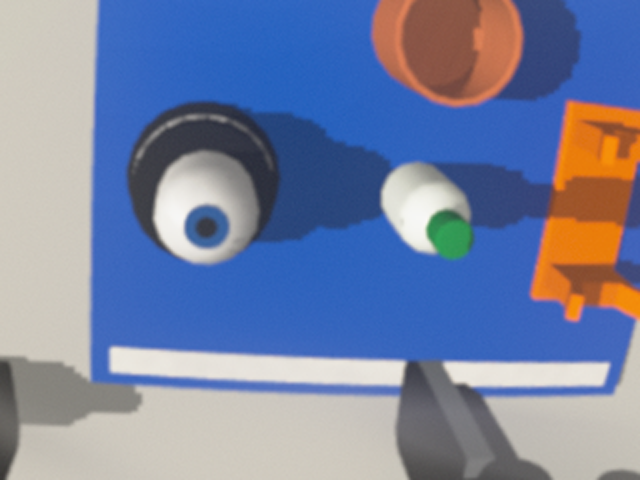

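```bash
python3 - <<'E'
from mat import *
w=Cam('wrist')
g=w.img[150:270,323].astype(int)
print([(150+i,*g[i]) for i in range(24,64,2)])
for n,r,z,d in(('foot',180.5,4,34),('eye base',205.5,34,20)):print(n,w.hit((323,r),z)[0]-d)
for n,c1,c2,r,z in(('eye',296.5,350,236,50),('stand',284,359.5,215,20)):print(n,(w.hit((c1,r),z)[1]+w.hit((c2,r),z)[1])/2)
E
```

```text
[(174, np.int64(46), np.int64(101), np.int64(192)), (176, np.int64(45), np.int64(101), np.int64(191)), (178, np.int64(45), np.int64(79), np.int64(145)), (180, np.int64(51), np.int64(55), np.int64(72)), (182, np.int64(51), np.int64(55), np.int64(68)), (184, np.int64(71), np.int64(74), np.int64(83)), (186, np.int64(105), np.int64(104), np.int64(108)), (188, np.int64(54), np.int64(56), np.int64(68)), (190, np.int64(51), np.int64(55), np.int64(68)), (192, np.int64(54), np.int64(56), np.int64(69)), (194, np.int64(54), np.int64(55), np.int64(68)), (196, np.int64(54), np.int64(55), np.int64(69)), (198, np.int64(54), np.int64(56), np.int64(68)), (200, np.int64(53), np.int64(55), np.int64(68)), (202, np.int64(71), np.int64(73), np.int64(79)), (204, np.int64(128), np.int64(125), np.int64(125)), (206, np.int64(143), np.int64(141), np.int64(139)), (208, np.int64(143), np.int64(140), np.int64(139)), (210, np.int64(147), np.int64(145), np.int64(143)), (212, np.int64(160), np.int64(157), np.int64(153))]
foot 542.1320701425115
eye base 540.8504367199153
eye -128.57289267614945
stand -127.36474871924986
```

The eye is seated: the base edge and foot edge both give a centre within about 2 mm. Now to the handpiece. I travel there, then turn so that tool x lies along it (yaw +110°).

Request:
jog_arm --commands '[{"claw": 1, "travel": [-0.0067, -0.037, 0], "turn": 0}, {"claw": 1, "travel": [-0.0067, -0.037, 0], "turn": 0}, {"claw": 1, "travel": [-0.0067, -0.037, 0], "turn": 0}, {"claw": 1, "travel": [-0.0067, -0.037, 0], "turn": 0}, {"claw": 1, "travel": [-0.0067, -0.037, 0], "turn": 0}, {"claw": 1, "travel": [-0.0067, -0.037, 0], "turn": 0}, {"claw": 1, "travel": [-0.0067, -0.037, 0], "turn": 0}, {"claw": 1, "travel": [-0.0067, -0.037, 0], "turn": 0}, {"claw": 1, "travel": [-0.0067, -0.037, 0], "turn": 0}, {"claw": 1, "travel": [-0.0067, -0.037, 0], "turn": 0}, {"claw": 1, "travel": [-0.0067, -0.037, 0], "turn": 0}, {"claw": 1, "travel": [-0.0067, -0.037, 0], "turn": 0}]'

```text
time_s: 22.62
position: [462.0, 318.0, 177.2]
orientation: [1.0, -0.0, -0.002, 0.001]
ft_force: [1.6, -0.6, -0.7]
grip_width: 85.3
gripper_force: 0.0
```

Request:
jog_arm --commands '[{"claw": 1, "travel": [0, 0, 0.03], "turn": 0}, {"claw": 1, "travel": [0, 0, 0], "turn": -0.22}, {"claw": 1, "travel": [0, 0, 0], "turn": -0.22}, {"claw": 1, "travel": [0, 0, 0], "turn": -0.22}, {"claw": 1, "travel": [0, 0, 0], "turn": -0.22}, {"claw": 1, "travel": [0, 0, 0], "turn": -0.22}, {"claw": 1, "travel": [0, 0, 0], "turn": -0.22}, {"claw": 1, "travel": [0, 0, 0], "turn": -0.22}, {"claw": 1, "travel": [0, 0, 0], "turn": -0.22}, {"claw": 1, "travel": [0, 0, 0], "turn": -0.22}, {"claw": 1, "travel": [0, 0, 0], "turn": -0.22}, {"claw": 1, "travel": [0, 0, 0], "turn": -0.22}]'

```text
time_s: 23.62
position: [462.5, 316.4, 147.2]
orientation: [0.804, 0.594, -0.002, -0.0]
ft_force: [0.0, 0.6, -0.7]
grip_width: 85.7
gripper_force: 0.0
```

Request:
jog_arm --commands '[{"claw": 1, "travel": [0, 0, 0], "turn": -0.22}, {"claw": 1, "travel": [0, 0, 0], "turn": -0.22}, {"claw": 1, "travel": [0, 0, 0], "turn": -0.22}, {"claw": 1, "travel": [0, 0, 0], "turn": -0.22}, {"claw": 1, "travel": [0, 0, 0], "turn": -0.22}, {"claw": 1, "travel": [0, 0, 0], "turn": -0.147}, {"claw": 1, "travel": [0, 0, 0], "turn": 0}, {"claw": 1, "travel": [0, 0, 0], "turn": 0}, {"claw": 1, "travel": [0, 0, 0], "turn": 0}, {"claw": 1, "travel": [0, 0, 0], "turn": 0}]'

```text
time_s: 24.45
position: [463.3, 317.0, 148.8]
orientation: [0.574, 0.819, -0.0, -0.0]
ft_force: [-0.1, -1.3, -1.0]
grip_width: 85.3
gripper_force: 0.0
```

```bash
python3 - <<'E'
from mat import *
w=Cam('wrist');r=R.from_quat(w.st['orientation']).as_matrix();print(w.st['position'],r[:,0],w.st['joint_positions'])
for k in w.blobs((18,110,60),(35,255,255),None,20)[:3]:print('yel',w.cen(k),cv2.contourArea(k),w.hit(w.cen(k),15))
cv2.imwrite('pics/w9.png',w.img[:,:,::-1])
E
```

```text
[463.319 317.032 148.811] [-0.34  0.94 -0.  ] [ 0.007  0.567 -0.954  1.861  0.546  1.002 -0.834]
yel [325.038 174.123] 185.0 [451.506 355.824  15.   ]
yel [326.385 215.544] 129.0 [463.475 325.9    15.   ]
```

View pics/w9.png

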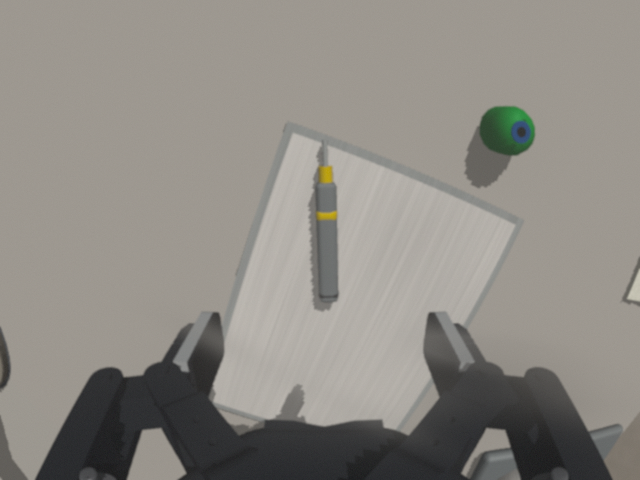

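The handpiece runs nearly along tool x: tip (324,140), collar (326,215), tail (329,298). I compute its offset in tool axes.

```bash
python3 - <<'E'
from mat import *
w=Cam('wrist');r=R.from_quat(w.st['orientation']).as_matrix();p=w.st['position']
for n,px,z in(('tip',(324,139.5),12),('noseEnd',(325.5,167),12),('barrelFrontTop',(327,183),20),('collar',(326.4,215.5),20),('tailTop',(328.5,299),20)):
    print(n,(r.T@(w.hit(px,z)-p))[:2])
print([ (i,*w.img[i,324]) for i in range(132,150,2)],[ (i,*w.img[i,328]) for i in range(288,306,2)])
# barrel left/right at rows
for row in(230,250,280):
    v=w.hsv[row,290:365,2].astype(int);print(row,290+np.where(v<135)[0][[0,-1]])
E
```

```text
tip [66.402  1.406]
noseEnd [45.5    2.548]
barrelFrontTop [34.566  3.628]
collar [9.613 3.24 ]
tailTop [-61.278   5.189]
[(132, np.uint8(156), np.uint8(151), np.uint8(145)), (134, np.uint8(148), np.uint8(145), np.uint8(139)), (136, np.uint8(140), np.uint8(141), np.uint8(138)), (138, np.uint8(138), np.uint8(140), np.uint8(136)), (140, np.uint8(137), np.uint8(137), np.uint8(133)), (142, np.uint8(136), np.uint8(137), np.uint8(133)), (144, np.uint8(134), np.uint8(136), np.uint8(133)), (146, np.uint8(135), np.uint8(137), np.uint8(133)), (148, np.uint8(133), np.uint8(134), np.uint8(132))] [(288, np.uint8(110), np.uint8(112), np.uint8(112)), (290, np.uint8(108), np.uint8(111), np.uint8(110)), (292, np.uint8(110), np.uint8(112), np.uint8(110)), (294, np.uint8(106), np.uint8(109), np.uint8(108)), (296, np.uint8(86), np.uint8(86), np.uint8(86)), (298, np.uint8(104), np.uint8(106), np.uint8(106)), (300, np.uint8(107), np.uint8(107), np.uint8(106)), (302, np.uint8(108), np.uint8(107), np.uint8(104)), (304, np.uint8(120), np.uint8(118), np.uint8(114))]
230 [310 336]
250 [311 336]
280 [311 337]
```

Request:
jog_arm --commands '[{"claw": 1, "travel": [-0.004, 0.0025, 0.03], "turn": -0.057}, {"claw": 1, "travel": [0, 0, 0.035], "turn": 0}, {"claw": 1, "travel": [0, 0, 0.035], "turn": 0}, {"claw": 1, "travel": [0, 0, 0.03], "turn": 0}, {"claw": 1, "travel": [0, 0, 0.01], "turn": 0}, {"claw": 1, "travel": [0, 0, 0], "turn": 0}, {"claw": 1, "travel": [0, 0, 0], "turn": 0}]'

```text
time_s: 25.13
position: [467.4, 315.0, 10.1]
orientation: [0.561, 0.827, 0.0, -0.0]
ft_force: [0.4, -0.5, 0.4]
grip_width: 85.6
gripper_force: 0.0
```

Request:
jog_arm --commands '[{"claw": 0, "travel": [0, 0, 0], "turn": 0}, {"claw": 0, "travel": [0, 0, 0], "turn": 0}, {"claw": 0, "travel": [0, 0, 0], "turn": 0}, {"claw": 0, "travel": [0, 0, 0], "turn": 0}, {"claw": 0, "travel": [0, 0, 0], "turn": 0}, {"claw": 0, "travel": [0, 0, 0], "turn": 0}, {"claw": 0, "travel": [0, 0, 0], "turn": 0}, {"claw": 0, "travel": [0, 0, 0], "turn": 0}, {"claw": 0, "travel": [0, 0, 0], "turn": 0}, {"claw": 0, "travel": [0, 0, 0], "turn": 0}, {"claw": 0, "travel": [0, 0, 0], "turn": 0}, {"claw": 0, "travel": [0, 0, 0], "turn": 0}]'

```text
time_s: 26.13
position: [467.7, 314.4, 9.9]
orientation: [0.562, 0.827, 0.0, 0.0]
ft_force: [-1.0, -0.5, 6.3]
grip_width: 15.2
gripper_force: 30.6
```

Request:
jog_arm --commands '[{"claw": 0, "travel": [0, 0, -0.01], "turn": 0}, {"claw": 0, "travel": [0, 0, -0.03], "turn": 0}, {"claw": 0, "travel": [0, 0, -0.04], "turn": 0}, {"claw": 0, "travel": [0, 0, -0.04], "turn": 0}, {"claw": 0, "travel": [0, 0, -0.04], "turn": 0.1}, {"claw": 0, "travel": [0, 0, -0.02], "turn": 0.2}, {"claw": 0, "travel": [0, 0, 0], "turn": 0.22}, {"claw": 0, "travel": [0, 0, 0], "turn": 0.22}, {"claw": 0, "travel": [0, 0, 0], "turn": 0.22}, {"claw": 0, "travel": [0, 0, 0], "turn": 0.22}, {"claw": 0, "travel": [0, 0, 0], "turn": 0.22}, {"claw": 0, "travel": [0, 0, 0], "turn": 0.22}]'

```text
time_s: 27.13
position: [466.9, 314.2, 189.7]
orientation: [0.854, 0.521, -0.0, -0.0]
ft_force: [-0.6, -0.5, -0.5]
grip_width: 14.8
gripper_force: 29.9
```

Request:
jog_arm --commands '[{"claw": 0, "travel": [0, 0, 0], "turn": 0.22}, {"claw": 0, "travel": [0, 0, 0], "turn": 0.22}, {"claw": 0, "travel": [0, 0, 0], "turn": 0.22}, {"claw": 0, "travel": [0, 0, 0], "turn": 0.22}, {"claw": 0, "travel": [0, 0, 0], "turn": 0.22}, {"claw": 0, "travel": [0, 0, 0], "turn": 0.22}, {"claw": 0, "travel": [0, 0, 0], "turn": 0.22}, {"claw": 0, "travel": [0, 0, 0], "turn": 0.22}, {"claw": 0, "travel": [0, 0, 0], "turn": 0.22}, {"claw": 0, "travel": [0, 0, 0], "turn": 0.22}, {"claw": 0, "travel": [0, 0, 0], "turn": 0.03}, {"claw": 0, "travel": [0, 0, 0], "turn": 0}]'

```text
time_s: 28.13
position: [466.9, 314.4, 189.5]
orientation: [0.999, -0.032, -0.0, 0.0]
ft_force: [0.8, 0.3, -0.4]
grip_width: 15.2
gripper_force: 29.9
```

Yaw is now −3.7°. I travel to the cradle.

Request:
jog_arm --commands '[{"claw": 0, "travel": [0.0059, 0.036, 0], "turn": 0}, {"claw": 0, "travel": [0.0059, 0.0368, 0], "turn": 0}, {"claw": 0, "travel": [0.0059, 0.0368, 0], "turn": 0}, {"claw": 0, "travel": [0.0059, 0.0368, 0], "turn": 0}, {"claw": 0, "travel": [0.0059, 0.0368, 0], "turn": 0}, {"claw": 0, "travel": [0.0059, 0.0368, 0], "turn": 0}, {"claw": 0, "travel": [0.0059, 0.0368, 0], "turn": 0}, {"claw": 0, "travel": [0.0059, 0.0368, 0], "turn": 0}, {"claw": 0, "travel": [0.0059, 0.0368, 0], "turn": 0}, {"claw": 0, "travel": [0.0059, 0.0368, 0], "turn": 0}, {"claw": 0, "travel": [0.0059, 0.0368, 0], "turn": 0}, {"claw": 0, "travel": [0.0059, 0.0368, 0], "turn": 0}]'

```text
time_s: 29.13
position: [508.3, -132.0, 189.6]
orientation: [1.0, -0.031, 0.0, -0.0]
ft_force: [0.6, 0.8, -1.2]
grip_width: 15.2
gripper_force: 29.9
```

Request:
jog_arm --commands '[{"claw": 0, "travel": [0.0059, 0.0368, 0], "turn": 0}, {"claw": 0, "travel": [0.0059, 0.0368, 0], "turn": 0}, {"claw": 0, "travel": [0.0059, 0.0368, 0], "turn": 0}, {"claw": 0, "travel": [0.0059, 0.0368, 0], "turn": 0}, {"claw": 0, "travel": [0.0059, 0.0368, 0], "turn": 0}, {"claw": 0, "travel": [0, 0, 0.035], "turn": 0}, {"claw": 0, "travel": [0, 0, 0.035], "turn": 0}, {"claw": 0, "travel": [0, 0, 0.01], "turn": 0}, {"claw": 0, "travel": [0, 0, 0], "turn": 0}, {"claw": 0, "travel": [0, 0, 0], "turn": 0}, {"claw": 0, "travel": [0, 0, 0], "turn": 0}]'

```text
time_s: 30.05
position: [527.2, -315.8, 111.3]
orientation: [0.999, -0.032, 0.001, 0.0]
ft_force: [0.8, 0.8, -0.1]
grip_width: 15.0
gripper_force: 29.9
```

```bash
python3 chk.py w10
```

```text
[ 527.181 -315.766  111.309] [ 0.817  0.775 -0.091]
```

View pics/w10.png

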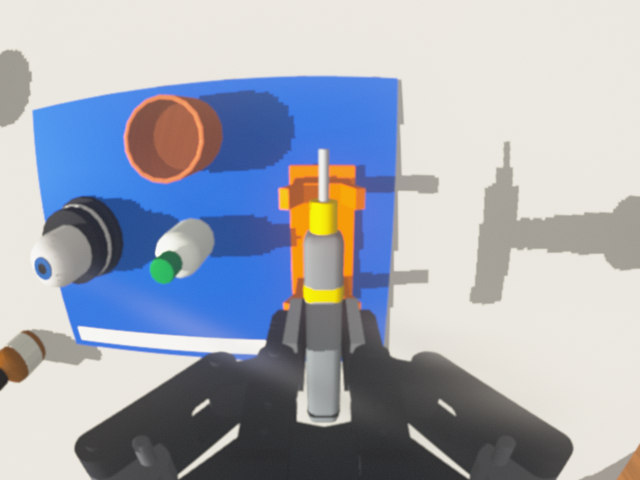

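The handpiece is held straight above the cradle (cradle columns 289–355, needle at column 323), tip away from the stripe. A quick numeric check of the lengthwise offset before lowering.

```bash
python3 - <<'E'
from mat import *
w=Cam('wrist');r=R.from_quat(w.st['orientation']).as_matrix();p=w.st['position'];f=lambda px,z:(r.T@(w.hit(px,z)-p))[:2]
k=w.blobs((5,150,80),(17,255,255),(270,150,380,300),200)[0]
q=k[:,0];print('orange box',cv2.boundingRect(k))
row=q[:,1].min();print('base far edge',f((322,row),10),'L/R base row172',[f((c,172),10)[1] for c in (q[np.abs(q[:,1]-172)<2][:,0].min(),q[np.abs(q[:,1]-172)<2][:,0].max())])
z=p[2]-5.5
for n,px,h in(('tip',(323,150),8),('barrelfront',(323,233),16),('collar',(323,294),16),('tailtop',(323,414),16)):print(n,f(px,z+h))
E
```

```text
orange box (283, 166, 35, 105)
base far edge [54.152  0.412] L/R base row172 [np.float64(-20.792875964354142), np.float64(-2.895148820631971)]
tip [73.368  1.015]
barrelfront [43.151  1.009]
collar [17.728  1.006]
tailtop [-49.183   0.987]
```

Request:
jog_arm --commands '[{"claw": 0, "travel": [-0.002, 0, 0.02], "turn": 0}, {"claw": 0, "travel": [0, 0, 0.025], "turn": 0}, {"claw": 0, "travel": [0, 0, 0.015], "turn": 0}, {"claw": 0, "travel": [0, 0, 0.006], "turn": 0}, {"claw": 0, "travel": [0, 0, 0.002], "turn": 0}, {"claw": 0, "travel": [0, 0, 0], "turn": 0}, {"claw": 0, "travel": [0, 0, 0], "turn": 0}]'

```text
time_s: 30.73
position: [524.8, -316.1, 42.8]
orientation: [0.999, -0.033, 0.001, 0.001]
ft_force: [0.3, -0.0, -0.4]
grip_width: 14.7
gripper_force: 29.9
```

Request:
jog_arm --commands '[{"claw": 0, "travel": [0, 0, 0.001], "turn": 0}, {"claw": 0, "travel": [0, 0, 0.001], "turn": 0}, {"claw": 0, "travel": [0, 0, 0], "turn": 0}, {"claw": 0, "travel": [0, 0, 0], "turn": 0}]'

```text
time_s: 31.07
position: [524.1, -315.9, 39.9]
orientation: [0.999, -0.033, 0.0, 0.0]
ft_force: [-0.4, 0.1, 1.8]
grip_width: 15.3
gripper_force: 30.2
```

Request:
jog_arm --commands '[{"claw": 0, "travel": [0, 0, 0.001], "turn": 0}, {"claw": 0, "travel": [0, 0, 0], "turn": 0}, {"claw": 0, "travel": [0, 0, 0], "turn": 0}]'

```text
time_s: 31.32
position: [524.1, -316.0, 39.8]
orientation: [0.999, -0.033, 0.0, 0.0]
ft_force: [-3.1, 1.3, 10.9]
grip_width: 15.0
gripper_force: 31.3
```

It is seated at the expected height. I release and rise, then check everything.

Request:
jog_arm --commands '[{"claw": 0.3, "travel": [0, 0, -0.001], "turn": 0}, {"claw": 0.5, "travel": [0, 0, 0], "turn": 0}, {"claw": 0.5, "travel": [0, 0, 0], "turn": 0}, {"claw": 0.5, "travel": [0, 0, 0], "turn": 0}, {"claw": 0.5, "travel": [0, 0, -0.02], "turn": 0}, {"claw": 0.5, "travel": [0, 0, -0.04], "turn": 0}, {"claw": 0.5, "travel": [0, 0, -0.04], "turn": 0}, {"claw": 0.5, "travel": [0, 0, -0.04], "turn": 0}, {"claw": 0.5, "travel": [-0.03, 0, -0.02], "turn": 0}, {"claw": 0.5, "travel": [-0.03, 0, 0], "turn": 0}, {"claw": 0.5, "travel": [0, 0, 0], "turn": 0}, {"claw": 0.5, "travel": [0, 0, 0], "turn": 0}]'

```text
time_s: 32.32
position: [462.3, -312.2, 199.5]
orientation: [0.999, -0.034, -0.0, 0.0]
ft_force: [-0.2, 0.5, -0.9]
grip_width: 42.6
gripper_force: 0.0
```

```bash
python3 - <<'E'
from mat import *
w=Cam('wrist');print(w.st['position'],w.st['ft_force'])
a=np.radians(-3.8);Rm=np.array([[np.cos(a),-np.sin(a)],[np.sin(a),np.cos(a)]]);C=np.array([531.7,-316.3]);M=np.array([538,-221.5])
f=lambda p,z,o=C:Rm.T@(w.hit(p,z)[:2]-o)
print('yellow (collar exp x~+9, nose ~+41)')
for k in w.blobs((20,110,60),(35,255,255),None,20)[:3]:print(w.cen(k),f(w.cen(k),49),cv2.contourArea(k))
for k in w.blobs((50,120,30),(90,255,255),None,50)[:2]:print('cap',f(w.cen(k),68,M))
for k in w.blobs((0,90,30),(13,255,255),None,300)[:3]:
    P=np.array([w.hit(p[0],46)[:2] for p in k],np.float32);c,r=cv2.minEnclosingCircle(P);print('cup?',Rm.T@(np.array(c)-M),r)
for k in w.blobs((95,70,20),(125,255,255),None,60)[:6]:print('blue',w.cen(k),cv2.contourArea(k),f(w.cen(k),69,M))
o=w.blobs((5,150,80),(17,255,255),None,200)
for k in o[:3]:print('orange',cv2.boundingRect(k))
E
```

```text
[ 462.303 -312.198  199.537] [-0.247  0.542 -0.871]
yellow (collar exp x~+9, nose ~+41)
[321.722  88.304] [40.022 -0.973] 179.0
[321.809 127.027] [ 9.394 -0.965] 131.0
cap [-0.724 -2.86 ]
cup? [70.802 -5.051] 30.810832977294922
cup? [-345.112 -588.611] 106.04229736328125
cup? [  2.377 -81.203] 44.83092498779297
blue [245.303 141.172] 56318.0 [  0.602 -39.519]
blue [ 94.442 155.232] 196.0 [-1.181 93.806]
orange (588, 428, 52, 52)
orange (291, 82, 24, 109)
orange (329, 82, 23, 108)
```

All positions check out, and the arm is clear and at rest.

```bash
python3 -c "
from station import hand_in
print(hand_in())"
```

```text
the job is handed in; nothing more can be done
None
```

The job is handed in at about 32 s: my last measurements put dropper, cup, eye and handpiece within tolerance, with nothing dropped and the amber bottle and dish never approached, but hand-in returned no verdict.

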